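Open the jar rack's ratchet stop

ROBOT

A 6-joint arm with a two-finger parallel gripper is mounted at the origin on the work surface. World frame = base frame: x ahead of the robot, y to its left, z up, the work surface at z = 0. Lengths are in mm, angles in degrees, forces in N, time in s.
With the tool pointing down it reaches from about 350 to 850 mm from the base axis. Payload 8.1 kg.
Tool frame: the origin (TCP) lies midway between the tips of the shut fingers; the grasp point (between the pads) lies 19 mm behind it (r.tcp_to_grasp is the distance from the TCP to the grasp point, in mm); z points along the fingers, y is the direction in which the jaws open and shut (so a half turn about z gives the same grasp; the last joint's range is limited). The gripper opens to 85 mm and grips with 20 to 120 N. Pads are 22 mm wide; open, the fingers measure 114 mm over their backs; the gripper's body (76 mm by 85 mm) begins 54 mm behind the grasp point. The pads swing forward as they close: fully open they stand 13 mm farther back than shut.
Start: joints at [-79.32, 7.471, 85.268, -0, 87.261, -4.893], TCP at [161.1, -577.972, 231.292] pointing down, gripper open.
Joint ranges: [-169.43, 169.43], [-51.17, 129.36], [1.28, 143.12], [-76.62, 256.62], [0, 156.53], [-152.29, 152.29]. Speed limits (degrees/s): [136.94, 136.94, 159.86, 180, 180, 180].

INTERFACE

Orientations are given as [roll, pitch, yaw] about the fixed x, y, z axes, in that order (R = Rz(yaw) Ry(pitch) Rx(roll)).
In Python, from bench import r gives the robot as it stands.
- The arm moves only by the tool jog_arm, never from a script. Its argument "targets" is a list of rows, each a list of 7 numbers: the shift along the tool's x, y, z in m, then the turn, a rotation vector about the tool's x, y, z in rad, then the closure, from 0 (fully open) to 1 (shut). In form: [[dx, dy, dz, wx, wy, wz, claw], ...]. A call has 1 to 5 rows; each row is the pose to reach, as a shift and turn from the pose commanded when the call began, along the tool's axes at that moment; what a row does not reach only later rows make up. A row lasts 1/12 s, in which the tool goes at most 41.7 mm and 7.16 degrees, less where a joint would pass 70% of its speed; a pose out of reach is approached as far as the arm can. A call with a gripper value outside its range is refused whole. The fingers move at their own pace and stop on an object; "newtons" is the grip in N (left out, the last holds). Time passes only in rows, so rows that repeat a pose let the fingers close. It gives the time, the measured TCP pose, the force and the opening at its end, in the units of the state.
- r.sense(): the state, without advancing time (a new reading comes with each control period).
- r.snapshot(name): name is "scene" or "top" or "wrist"; returns a dict with "pixels" (480x640x3 uint8, red, green, blue), "fx", "fy", "cx", "cy" (pixels), "dist" ([k1, k2, p1, p2, k3] as OpenCV has them; the pictures are not rectified), "origin" and "attitude" of the camera in the world. Camera axes: x right, y down, z forward; pixel columns grow to the right and rows downward; lengths in mm; the calibration is good to about 2 mm. A picture is of the moment at which its call begins. There is no depth.
- r.hand_in(): hands the job in, once; it reports no verdict.
The state is a dict: "time": time; "joint_pos": joint angles; "qd": joint speeds; "joint_efforts": joint torques, N m; "tool_pos": TCP position; "tcp_rot": TCP orientation; "ft_force": force on the tool from outside, world axes, zero at the start; "wrist_torque": the same for the moment, N m; "finger_gap": finger opening in mm.
Only numpy, scipy, OpenCV 4.12 (cv2) and the standard library are available. Lean on these libraries where they do the work, as an engineer would, in place of code of your own. Each camera call takes 0.05 s, during which the arm holds its last target.

TASK

The jar rack on the buffet needs room for more jars: with closed fingertips press down the black release pad on the sliding stop, and keeping it pressed push the stop fully back along its bar, away from the jars, until it reaches the end of its travel. Then let the pad spring up again and leave the rack untouched. It is all fingertip work: nothing is gripped, and the jars and the sauce bottle are not lifted or shifted.

Things in the scene. Friction and masses are not known exactly. Their poses are not given: they have to be found in the camera images.
- rack: Wooden jar rack, fixed to the table; origin on the table surface, z up. Its y axis runs along the steel ratchet bar: +y is 'back', the way the stop opens, away from the jars. Its foot board covers x -65 to 95 mm, y -290 to 130 mm and is 12 mm thick; the jars' lane lies about x = -10 mm, the wooden fixed end (97 mm high) at y = -284 mm. The bar (14 mm wide, top 58 mm above the table) lies over x = 60 mm; the dark steel block at its back end (y 112 to 128 mm) is 68 mm high.
- jaw (a joint): Position of the sliding stop in m: 0 nearest the jars, 0.14 fully back (hard end stop), along rack +y. At value q the pad's middle is at rack x = 60 mm, y = -80 mm + q. Starts at 0.015 to 0.06. Slides with about 2 N of friction while the release is pressed; otherwise a pawl between the bar's teeth (12 mm apart, 8 mm of play) locks it both ways. From 0.133 up the pawl finds the last gap.
- release (a joint): How far the release pad is pressed down, in m: about 0 up (locked), 0.009 fully down, where it meets a stop. It unlocks once pressed 4 mm; press it 6 mm or more to be sure. Sprung: about 4 N starts it, about 8 N holds it fully down; it springs up and locks again when let go.
- release_top (a point): Middle of the top face of the black release pad (50 mm across the bar, 46 mm along it), 85 mm above the table when up. It travels with the stop and goes straight down when pressed. Toward the jars, the stop's upright aluminium jaw plate (8 mm thick, 135 mm across, over the lane) has its near face 36 mm from this point and its top 105 mm above the table; on the back side stands the push lug.
- lug_face (a point): On the stop's grey push lug (54 mm across the bar, 12 mm thick, top 105 mm above the table): the middle of its face that looks at the pad, 10 mm below its top and 29 mm from the pad's middle. A fingertip on the pad pushes the stop back against this face (or carries it by friction on the pad).
- jar_a_mid (a point): Centre (half-way up) of a closed glass jar, 64 mm across, 100 mm high, standing loose in the lane by the fixed end.
- jar_b_mid (a point): Centre of a like jar, standing loose in the lane between jar a and the stop.
- jar_c_mid (a point): Centre of a third like jar, waiting on the table just past the back (+y) end of the rack.
- sauce_mid (a point): Centre of a white sauce bottle, 54 mm across, 140 mm high, standing on the table on the far (+x) side of the rack, at least 60 mm clear of the bar.
Not all that is in view belongs to the job. Leave any red or turquoise look-alike of the part that bears sauce_mid alone.

How it is judged (in metres and radians):
On the way, in this order (a step that is already met when the one before it is completed fails the run):
1. the release pad is pressed at least 4.5 mm while the stop is still near its start (value of joint release above 0.0045 m and value of joint jaw below 0.085 m), for 0.1 s.
2. the stop passes the last third of its travel with the release pad still pressed (value of joint release above 0.003 m and value of joint jaw above 0.1 m), for 0.1 s.
At the end, for the whole second after the job is handed in: The stop is within 8 mm of the back end of its travel, at rest, the release pad is up again (within 1.2 mm), and the jars and the sauce bottle stand upright within 20 mm of where they began (value of joint jaw above 0.132 m and value of joint release below 0.0012 m and velocity of joint jaw below 0.01 m/s and distance of each of jar_a_mid, jar_b_mid, jar_c_mid, sauce_mid from where it was at the start of the episode below 0.02 m and angle between each of jar_a_mid, jar_b_mid, jar_c_mid, sauce_mid's own z axis and vertical below 0.15 rad); the robot touches nothing.
It fails at once if a jar or the sauce bottle is moved by more than 20 mm, lifted or carried (distance of any of jar_a_mid, jar_b_mid, jar_c_mid, sauce_mid from where it was at the start of the episode above 0.02 m).
It fails at once if a jar or the sauce bottle is tipped by more than 17 degrees (angle between any of jar_a_mid, jar_b_mid, jar_c_mid, sauce_mid's own z axis and vertical above 0.3 rad).
It also fails if it takes over 35 s, if anything falls off the work surface, if the arm or the gripper's body presses on something with over 40 N, if the wrist force passes 120 N, or if a joint passes its speed limit or range.

## Working session

There is one attempt and no reset: what is moved stays moved. The work goes in short steps, Python scripts to look and compute and a tool call to move; the robot and the scene stay as the last step left them, time stands still between calls to the robot, and variables do not carry over. Pictures are saved under pics/ and viewed, and the job is handed in when it is done.

Besides the shell and the picture viewer there is one more tool, called after "Call:" in YAML: its name, and indented under it one key for each argument. jog_arm: Moves the arm, as the interface text tells. Its arguments: {"type":"object","properties":{"targets":{"type":"array","items":{"type":"array","items":{"type":"number"}}},"newtons":{"type":"number"}},"required":["targets"]}

```bash
mkdir -p pics; ls
cat > h.py <<'E'
import numpy as np,cv2,pickle
from bench import r
def snap(n,f):
    s=r.snapshot(n); cv2.imwrite('pics/%s.png'%f,s['pixels'][:,:,::-1]); pickle.dump(s,open('pics/%s.pkl'%f,'wb')); return s
E
python3 - <<'E'
from h import *
for n in ['scene','top','wrist']:
    s=snap(n,n+'0'); print(n,s['origin'],s['attitude'],s['fx'],s['fy'],s['cx'],s['cy'],s['dist'])
print(r.sense())
E
```

```text
pics
scene [1433.19863756   65.64385367  760.01237511] [-128.78386165    1.24789125   91.13783806] 520.8755390901284 520.8755390901284 330.5907166694016 241.38744182642296 [-0.07311474  0.          0.          0.          0.        ]
top [ 460.61016911   38.62067085 1212.61836417] [-172.99089603    0.65223628  -91.55898823] 546.2007416194538 546.2007416194538 302.1726359699592 246.2023305822602 [-0.03163848  0.          0.          0.          0.        ]
wrist [ 238.44877229 -556.45925766  374.1463501 ] [ 1.61870649e+02  1.39105230e-01 -7.43993674e+01] 334.38801670718715 334.38801670718715 315.7929592655558 241.0105694781367 [-0.03288713  0.          0.          0.          0.        ]
{'time': 0.15, 'joint_pos': array([-7.93217885e+01,  7.50687608e+00,  8.53146265e+01, -5.59620139e-04,
        8.72624489e+01, -4.89153317e+00]), 'qd': array([-0.08566028, -0.11285236, -0.11999457,  0.01991699, -0.0107188 ,
        0.06436894]), 'joint_efforts': array([ 6.06930171e-04, -5.70062971e+01, -5.01157558e+01, -2.38224193e-04,
        9.72720300e-03, -1.54778667e-05]), 'tool_pos': array([ 161.00083222, -577.55248358,  230.47068275]), 'tcp_rot': array([-1.79916307e+02, -6.60160600e-03,  1.55697669e+01]), 'ft_force': array([-0.50539936,  0.21967671,  0.20129287]), 'wrist_torque': array([0.01550308, 0.08460055, 0.04656161]), 'finger_gap': 85.67749598359849}
```

View pics/scene0.png

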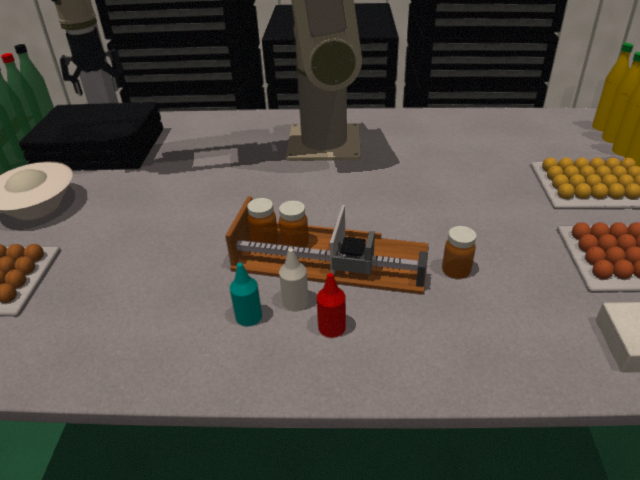

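View pics/top0.png

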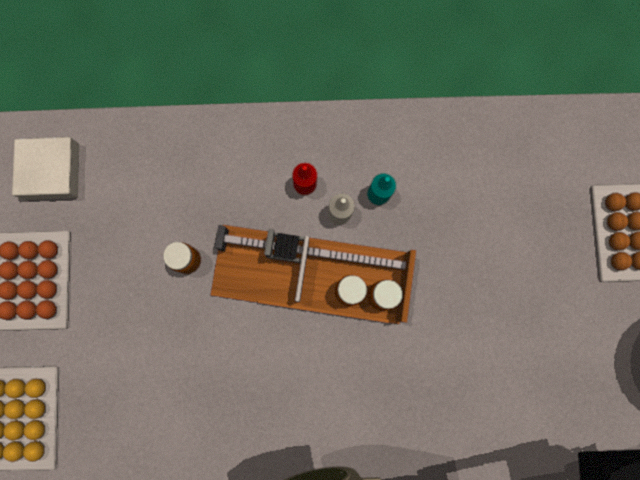

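The pad shows in top at (286,246) and in scene at (352,247). Other dark parts that could be confused with it:
- the end block, at top (221,238)
- the grey lug, at top (269,243)
- the black tray, at scene (95,135)

The pad is the black square between the jaw plate and the lug. Next I'll crop in close and measure it.

```bash
cat >> h.py <<'E'
from scipy.spatial.transform import Rotation as Ro
def ray(s,uv):
    K=np.array([[s['fx'],0,s['cx']],[0,s['fy'],s['cy']],[0,0,1]])
    p=cv2.undistortPoints(np.array(uv,float).reshape(-1,1,2),K,np.array(s['dist'])).reshape(-1,2)
    d=np.c_[p,np.ones(len(p))]@Ro.from_euler('xyz',s['attitude'],degrees=True).as_matrix().T
    return np.array(s['origin']),d
def onz(s,uv,z):
    o,d=ray(s,uv); return o+d*((z-o[2])/d[:,2])[:,None]
def tri(s1,a,s2,b):
    o1,d1=ray(s1,[a]);o2,d2=ray(s2,[b]);d1=d1[0]/np.linalg.norm(d1);d2=d2[0]/np.linalg.norm(d2)
    t=np.linalg.lstsq(np.c_[d1,-d2],o2-o1,rcond=None)[0];p,q=o1+t[0]*d1,o2+t[1]*d2
    return (p+q)/2,np.linalg.norm(p-q)
def load(f): return pickle.load(open('pics/%s.pkl'%f,'rb'))
E
python3 - <<'E'
from h import *
def blob(s,box,thr):
    x0,y0,x1,y1=box; im=s['pixels'][y0:y1,x0:x1].max(2)
    m=(im<thr).astype(np.uint8); n,l,st,c=cv2.connectedComponentsWithStats(m)
    for k in range(1,n):
        if st[k,4]>40:
            cnt=max(cv2.findContours((l==k).astype(np.uint8),0,2)[0],key=cv2.contourArea)
            print(box,thr,st[k,4],c[k]+[x0,y0],cv2.minAreaRect(cnt))
T=load('top0');S=load('scene0')
for t in(35,50,65):
    blob(T,(205,215,320,310),t); blob(S,(330,205,440,290),t)
a=T['pixels'][215:315,200:325,::-1];b=S['pixels'][200:300,315,::-1] if 0 else S['pixels'][200:300,315:440,::-1]
cv2.imwrite('pics/crop.png',cv2.resize(np.vstack([a[:, :125],b]),None,fx=3,fy=3,interpolation=cv2.INTER_CUBIC)[:600])
cv2.imwrite('pics/cropT.png',cv2.resize(a,None,fx=6,fy=6,interpolation=cv2.INTER_CUBIC)); cv2.imwrite('pics/cropS.png',cv2.resize(b,None,fx=6,fy=6,interpolation=cv2.INTER_CUBIC))
E
```

```text
(205, 215, 320, 310) 35 335 [285.10746269 245.6       ] ((80.75143432617188, 31.1156063079834), (22.352407455444336, 22.504465103149414), 8.746162414550781)
(330, 205, 440, 290) 35 400 [352.5025 247.0675] ((22.31999969482422, 42.2599983215332), (24.183053970336914, 18.80904197692871), 8.13010311126709)
(330, 205, 440, 290) 35 104 [420.23076923 276.35576923] ((90.10000610351562, 71.20000457763672), (5.953666687011719, 17.985036849975586), 7.125016689300537)
(205, 215, 320, 310) 50 573 [285.11169284 246.85340314] ((79.59458923339844, 32.43243408203125), (25.975040435791016, 26.303836822509766), 9.462322235107422)
(330, 205, 440, 290) 50 1012 [353.39525692 255.67490119] ((22.761642456054688, 49.76438522338867), (38.628684997558594, 35.17408752441406), 6.009005546569824)
(330, 205, 440, 290) 50 137 [420.48175182 275.89051095] ((90.2199935913086, 70.95999145507812), (7.778174877166748, 18.809043884277344), 8.130102157592773)
(205, 215, 320, 310) 65 763 [285.17038008 248.33027523] ((79.41999816894531, 33.05999755859375), (34.506813049316406, 28.284271240234375), 8.130102157592773)
(205, 215, 320, 310) 65 87 [225.04597701 246.02298851] ((22.64706039428711, 29.588237762451172), (9.701424598693848, 27.649059295654297), 75.96376037597656)
(330, 205, 440, 290) 65 1738 [365.18872267 261.3406214 ] ((49.487281799316406, 52.662967681884766), (94.23627471923828, 45.706947326660156), 6.753573894500732)
```

View pics/cropT.png

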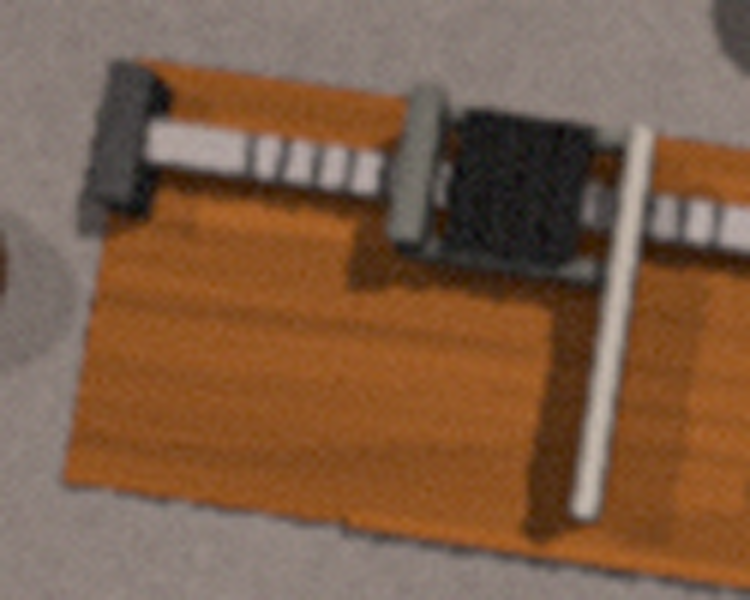

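View pics/cropS.png

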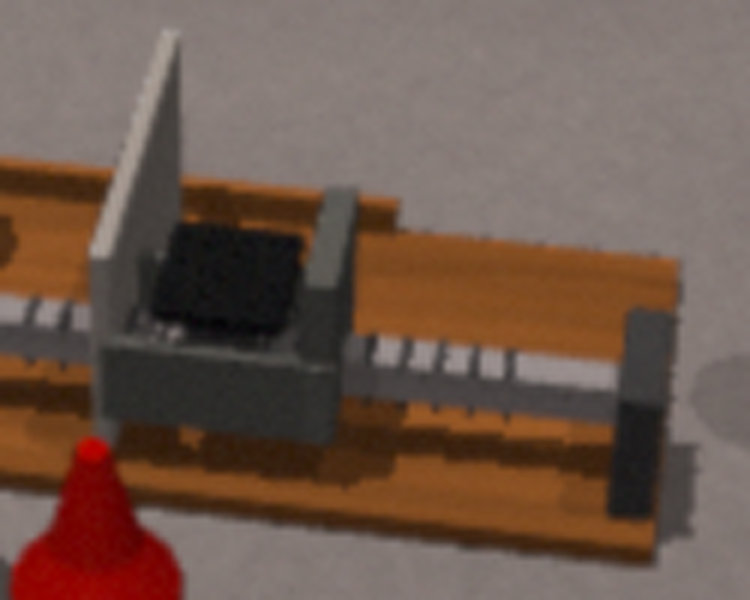

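Run:
```python
from h import *
T=load('top0');S=load('scene0')
t=lambda l:[(x/6+200,y/6+215) for x,y in l]
c=lambda l:[(x/6+315,y/6+200) for x,y in l]
pt=onz(T,t([(462,108),(592,126),(578,260),(447,245)]),85);ps=onz(S,c([(178,224),(302,237),(282,334),(155,315)]),85)
print('pad T',pt.mean(0),np.linalg.norm(np.diff(pt,axis=0),axis=1));print('pad S',ps.mean(0),np.linalg.norm(np.diff(ps,axis=0),axis=1))
print('tri',tri(T,t([(520,185)])[0],S,c([(229,277)])[0]))
ang=lambda a,b:np.degrees(np.arctan2(*(b-a)[[1,0]]))
p=onz(T,t([(643,130),(586,517)]),105);print('plate',p,ang(p[1],p[0]),np.linalg.norm(p[1]-p[0]))
l=onz(T,t([(428,88),(408,245)]),105);print('lug',l,l.mean(0),ang(l[1],l[0]))
e=onz(T,t([(125,135)]),68);print('endblk',e)
b=onz(T,[(228,239.3),(402,264.5)],58);print('bar',b,ang(b[1],b[0])-90)
for n,uv in dict(ja=(388,294),jb=(351,290),jc=(178,256)).items(): print(n,onz(T,[uv],100))
print('sauce',onz(T,[(343,202)],140))
# bar: fit centre line by mask
hsv=cv2.cvtColor(T['pixels'],cv2.COLOR_RGB2HSV); m=((hsv[...,1]<50)&(hsv[...,2]>140)); m[:, :312]=0;m[:,400:]=0;m[:246]=0;m[266:]=0
y,x=np.nonzero(m);q=onz(T,np.c_[x,y],58);v=cv2.fitLine(q[:,:2].astype(np.float32),2,0,.01,.01).ravel();print('barfit',len(x),v,np.degrees(np.arctan2(v[1],v[0])))
```

```text
pad T [601.40085083  80.00834184  85.        ] [45.6943152  47.03140957 45.66985262]
pad S [609.13740022  80.80111131  85.        ] [43.52188549 52.37624734 43.51801158]
tri (array([602.00013568,  80.49811459,  78.96442108]), np.float64(0.71846337473943))
plate [[616.45987899  36.76345508 105.        ]
 [485.57502111  59.6572622  105.        ]] -9.9215549336194 132.87201520967812
lug [[633.08174429 109.86571326 105.        ]
 [579.29011522 117.76676886 105.        ]] [606.18592976 113.81624106 105.        ] -8.35600406405112
endblk [[625.17059989 219.75674154  68.        ]]
bar [[ 622.27814738  206.01067415   58.        ]
 [ 557.77596696 -162.51206857   58.        ]] -9.927859706508059
ja [[ 495.04362919 -123.87171537  100.        ]]
jb [[505.26442352 -49.15008134 100.        ]]
jc [[584.715513   303.41172259 100.        ]]
sauce [[679.37459188 -36.71115465 140.        ]]
barfit 360 [ 1.6649498e-01  9.8604232e-01  5.7572418e+02 -6.6974701e+01] 80.4159
```

Call:
jog_arm:
  targets:
    - [0.03,-0.026,0,0,0,0,1]
    - [0.06,-0.052,0,0,0,0,1]
    - [0.09,-0.077,0,0,0,0,1]
    - [0.12,-0.103,0,0,0,0,1]
    - [0.15,-0.129,0,0,0,0,1]

```text
time: 0.57
tool_pos: [271.4, -411.7, 230.8]
tcp_rot: [-180.0, 0.0, 15.5]
ft_force: [0.1, -0.2, 0.6]
finger_gap: 25.5
```

Call:
jog_arm:
  targets:
    - [0.03,-0.026,0,0,0,0,1]
    - [0.06,-0.052,0,0,0,0,1]
    - [0.09,-0.077,0,0,0,0,1]
    - [0.12,-0.103,0,0,0,0,1]
    - [0.15,-0.129,0,0,0,0,1]

```text
time: 0.98
tool_pos: [381.3, -247.1, 231.2]
tcp_rot: [180.0, -0.0, 15.6]
ft_force: [0.3, 0.5, -1.0]
finger_gap: -0.0
```

Call:
jog_arm:
  targets:
    - [0.03,-0.026,0,0,0,0,1]
    - [0.06,-0.052,0,0,0,0,1]
    - [0.09,-0.077,0,0,0,0,1]
    - [0.12,-0.103,0,0,0,0,1]
    - [0.15,-0.129,0,0,0,0,1]

```text
time: 1.4
tool_pos: [491.3, -82.4, 231.2]
tcp_rot: [180.0, -0.0, 15.6]
ft_force: [0.4, -0.6, -1.0]
finger_gap: 0.2
```

Call:
jog_arm:
  targets:
    - [0.03,-0.026,0,0,0,0,1]
    - [0.06,-0.052,0,0,0,0,1]
    - [0.09,-0.077,0,0,0,0,1]
    - [0.12,-0.103,0,0,0,0,1]
    - [0.15,-0.129,0,0,0,0,1]

```text
time: 1.82
tool_pos: [601.1, 82.2, 230.9]
tcp_rot: [-180.0, 0.0, 15.6]
ft_force: [1.3, -0.3, -0.5]
finger_gap: 0.1
```

Call:
jog_arm:
  targets:
    - [0,0,0,0,0,-0.12,1]
    - [0,0,0,0,0,-0.24,1]
    - [0,0,0,0,0,-0.36,1]
    - [0,0,0,0,0,-0.48,1]
    - [0,0,0,0,0,-0.6,1]

```text
time: 2.23
tool_pos: [600.3, 80.4, 230.7]
tcp_rot: [-180.0, 0.0, 50.3]
ft_force: [0.6, -0.3, -0.4]
finger_gap: 0.1
```

Call:
jog_arm:
  targets:
    - [0,0,0,0,0,-0.12,1]
    - [0,0,0,0,0,-0.24,1]
    - [0,0,0,0,0,-0.36,1]
    - [0,0,0,0,0,-0.48,1]
    - [0,0,0,0,0,-0.53,1]

```text
time: 2.65
tool_pos: [600.3, 80.1, 230.8]
tcp_rot: [-180.0, 0.0, 80.7]
ft_force: [0.8, -0.1, -0.2]
finger_gap: 0.1
```

Call:
jog_arm:
  targets:
    - [0.001,0.001,0.025,0,0,0,1]
    - [0.003,0.002,0.05,0,0,0,1]
    - [0.005,0.002,0.075,0,0,0,1]
    - [0.005,0.002,0.1,0,0,0,1]
    - [0.005,0.002,0.108,0,0,0,1]

```text
time: 3.07
tool_pos: [600.4, 84.7, 118.2]
tcp_rot: [-179.6, 0.1, 80.3]
ft_force: [-0.3, -0.1, -1.1]
finger_gap: -0.0
```

Run:
```python
from h import *
a=snap('scene','s1')['pixels'][180:300,310:440,::-1]; b=snap('wrist','w1')['pixels'][...,::-1]
cv2.imwrite('pics/m1.png',cv2.resize(a,None,fx=5,fy=5,interpolation=2))
print(r.sense()['tool_pos'])
```

```text
[601.40132436  84.58479292 120.6860563 ]
```

View pics/m1.png

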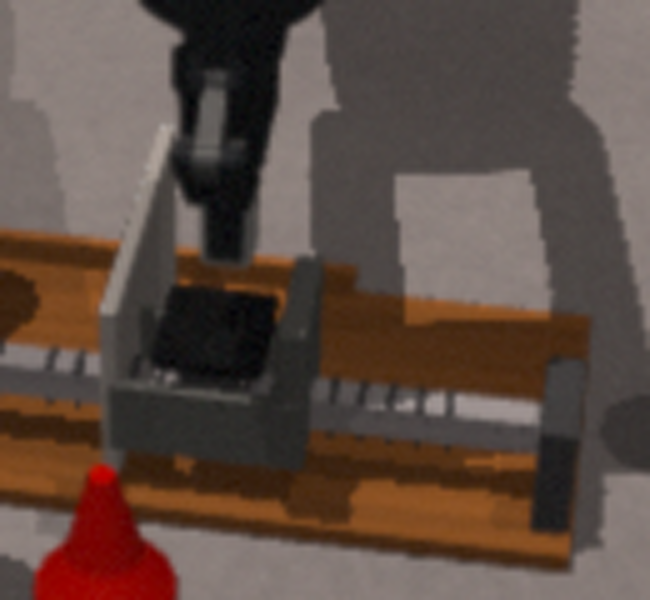

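View pics/w1.png

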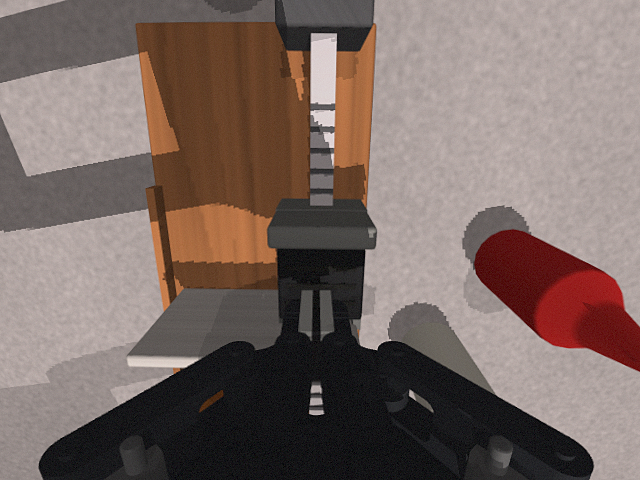

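The scene crop shows the shut fingers directly above the black pad, between the plate and the lug. In the wrist view the fingers (u≈317) line up with the bar (u≈321), and yaw is parallel to it. Next I lower onto the pad.

Call:
jog_arm:
  targets:
    - [0,0.001,0.012,0,0,0,1]
    - [0,0.001,0.022,0,0,0,1]
    - [0,0.001,0.028,0,0,0,1]
    - [0,0.001,0.031,0,0,0,1]
    - [0,0.001,0.033,0,0,0,1]

```text
time: 3.58
tool_pos: [604.2, 84.5, 90.0]
tcp_rot: [-180.0, 0.0, 80.3]
ft_force: [-0.2, 0.1, -0.1]
finger_gap: 0.0
```

Call:
jog_arm:
  targets:
    - [0,0,0.002,0,0,0,1]
    - [0,0,0.004,0,0,0,1]
    - [0,0,0.006,0,0,0,1]
    - [0,0,0.007,0,0,0,1]
    - [0,0,0.007,0,0,0,1]

```text
time: 4.0
tool_pos: [604.8, 84.6, 83.9]
tcp_rot: [179.9, -0.0, 80.3]
ft_force: [-2.1, -0.2, 4.8]
finger_gap: -0.3
```

Call:
jog_arm:
  targets:
    - [0,0,0.002,0,0,0,1]
    - [0,0,0.003,0,0,0,1]
    - [0,0,0.005,0,0,0,1]
    - [0,0,0.006,0,0,0,1]
    - [0,0,0.006,0,0,0,1]

```text
time: 4.42
tool_pos: [604.8, 84.6, 78.1]
tcp_rot: [179.9, -0.0, 80.3]
ft_force: [-1.8, -0.4, 6.1]
finger_gap: 0.2
```

Call:
jog_arm:
  targets:
    - [0,0,0.001,0,0,0,1]
    - [0,0,0.002,0,0,0,1]
    - [0,0,0.002,0,0,0,1]
    - [0,0,0.002,0,0,0,1]

```text
time: 4.75
tool_pos: [604.8, 84.6, 76.4]
tcp_rot: [179.9, -0.0, 80.3]
ft_force: [-2.5, -0.8, 7.2]
finger_gap: -0.3
```

Call:
jog_arm:
  targets:
    - [0.003,0,0,0,0,0,1]
    - [0.007,0,0,0,0,0,1]
    - [0.012,0,0,0,0,0,1]
    - [0.017,0,0,0,0,0,1]
    - [0.022,0,0,0,0,0,1]

```text
time: 5.17
tool_pos: [608.7, 106.1, 76.5]
tcp_rot: [179.9, 0.0, 80.3]
ft_force: [-2.5, -1.3, 8.3]
finger_gap: -0.1
```

Run:
```python
from h import *
w=snap('wrist','w2')['pixels'][...,::-1]; cv2.imwrite('pics/w2.png',w)
s=r.sense();print(s['tool_pos'],s['ft_force'])
```

```text
[608.87440288 107.11391367  76.59178912] [-2.46037317 -0.79665183  8.21788473]
```

View pics/w2.png

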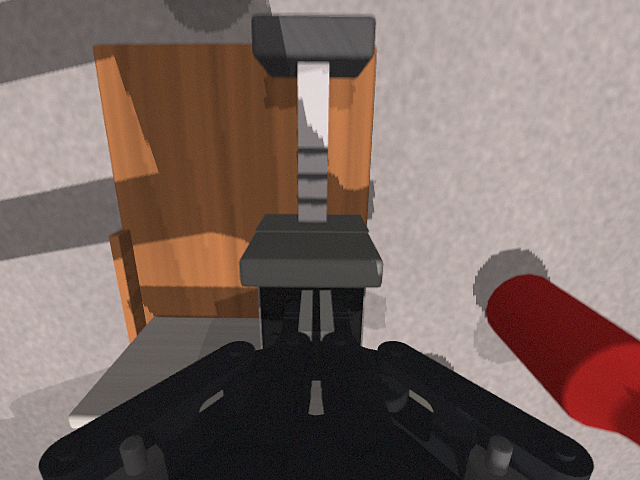

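The stop is following: fewer teeth show ahead of the lug (lug at (312,265)), and the finger is still on the pad. I'll keep going.

Call:
jog_arm:
  targets:
    - [0.005,0,0,0,0,0,1]
    - [0.01,0,0,0,0,0,1]
    - [0.015,0,0,0,0,0,1]
    - [0.02,0,0,0,0,0,1]
    - [0.025,0,0,0,0,0,1]

```text
time: 5.63
tool_pos: [613.1, 130.9, 76.7]
tcp_rot: [179.9, 0.0, 80.3]
ft_force: [-1.8, -1.2, 7.3]
finger_gap: 0.3
```

Call:
jog_arm:
  targets:
    - [0.005,0,0,0,0,0,1]
    - [0.01,0,0,0,0,0,1]
    - [0.015,0,0,0,0,0,1]
    - [0.02,0,0,0,0,0,1]
    - [0.024,0,0,0,0,0,1]

```text
time: 6.05
tool_pos: [617.4, 154.6, 76.8]
tcp_rot: [179.9, -0.0, 80.3]
ft_force: [-1.1, -1.8, 6.8]
finger_gap: 0.0
```

Call:
jog_arm:
  targets:
    - [0.002,0,0,0,0,0,1]
    - [0.004,0,0,0,0,0,1]
    - [0.006,0,0,0,0,0,1]
    - [0.008,0,0,0,0,0,1]

```text
time: 6.38
tool_pos: [618.8, 162.3, 76.8]
tcp_rot: [179.9, -0.0, 80.3]
ft_force: [-0.2, -2.3, 7.1]
finger_gap: 0.1
```

Call:
jog_arm:
  targets:
    - [0.002,0,0,0,0,0,1]
    - [0.004,0,0,0,0,0,1]
    - [0.006,0,0,0,0,0,1]
    - [0.006,0,0,0,0,0,1]

```text
time: 6.72
tool_pos: [619.8, 168.0, 76.8]
tcp_rot: [179.9, 0.0, 80.3]
ft_force: [-0.9, -1.7, 7.0]
finger_gap: 0.0
```

Run:
```python
from h import *
w=snap('wrist','w3')['pixels'][...,::-1]; cv2.imwrite('pics/w3.png',w)
s=r.sense();print(s['tool_pos'],s['ft_force'])
```

```text
[619.81482307 168.05394996  76.80811132] [ 0.65414608 -2.72820491  6.84401637]
```

View pics/w3.png

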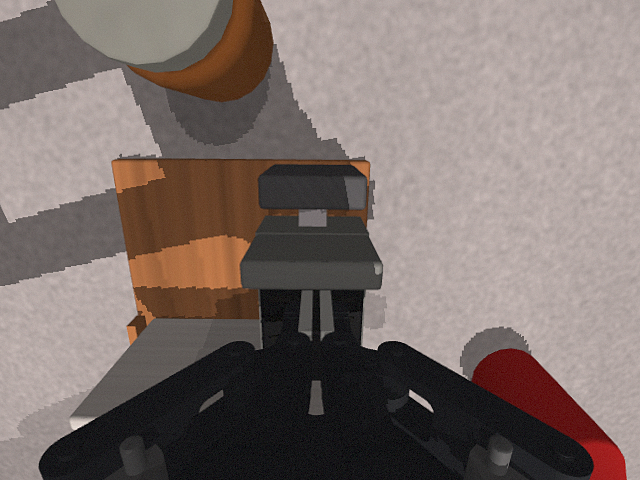

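The lug has not shifted relative to the finger, so the stop is still moving and has not reached its end. I'll push on until the force rises.

Call:
jog_arm:
  targets:
    - [0.002,0,0,0,0,0,1]
    - [0.004,0,0,0,0,0,1]
    - [0.006,0,0,0,0,0,1]
    - [0.006,0,0,0,0,0,1]

```text
time: 7.1
tool_pos: [620.7, 173.7, 76.7]
tcp_rot: [179.9, 0.0, 80.3]
ft_force: [-1.3, -3.4, 7.3]
finger_gap: 0.1
```

Call:
jog_arm:
  targets:
    - [0.002,0,0,0,0,0,1]
    - [0.004,0,0,0,0,0,1]
    - [0.006,0,0,0,0,0,1]
    - [0.006,0,0,0,0,0,1]

```text
time: 7.43
tool_pos: [621.8, 179.3, 76.7]
tcp_rot: [179.9, 0.1, 80.3]
ft_force: [-0.4, -5.2, 7.4]
finger_gap: -0.1
```

Run:
```python
from h import *
w=snap('wrist','w4')['pixels'][...,::-1]; cv2.imwrite('pics/w4.png',w)
s=r.sense();print(s['tool_pos'],s['ft_force'])
```

```text
[621.75508214 179.3448209   76.7119576 ] [-0.91840035 -4.82445264  6.40554658]
```

View pics/w4.png

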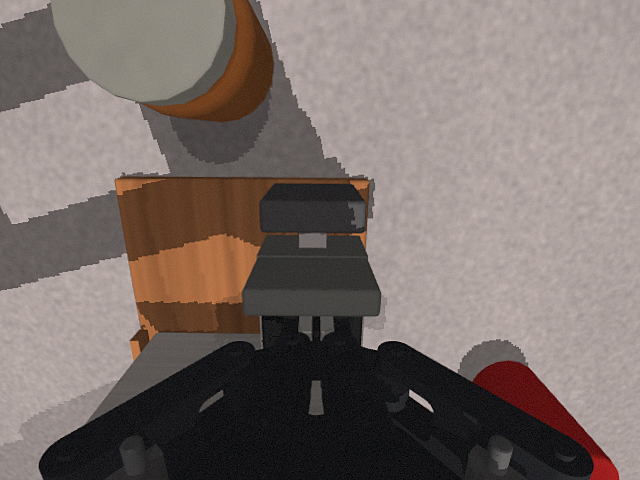

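The finger is now sliding on the pad: the lug has moved from row 265 to row 302 relative to it, with 5 N horizontal. That suggests the end stop. I'll confirm with a gentle push on the lug.

Call:
jog_arm:
  targets:
    - [0.001,0,0,0,0,0,1]
    - [0.002,0,0,0,0,0,1]
    - [0.003,0,0,0,0,0,1]
    - [0.003,0,0,0,0,0,1]

```text
time: 7.82
tool_pos: [621.8, 179.5, 76.7]
tcp_rot: [179.9, 0.3, 80.2]
ft_force: [-5.6, -17.1, 12.5]
finger_gap: 0.0
```

Call:
jog_arm:
  targets:
    - [0.001,0,0,0,0,0,1]
    - [0.002,0,0,0,0,0,1]
    - [0.003,0,0,0,0,0,1]
    - [0.003,0,0,0,0,0,1]

```text
time: 8.15
tool_pos: [621.7, 179.5, 76.7]
tcp_rot: [180.0, 0.5, 80.2]
ft_force: [-10.7, -28.5, 17.8]
finger_gap: 0.3
```

It is hard against the lug and not moving, with about 30 N horizontal, so this is the end stop. I'll ease off, then lift straight up.

Call:
jog_arm:
  targets:
    - [-0.003,0,0,0,0,0,1]
    - [-0.006,0,0,0,0,0,1]
    - [-0.006,0,-0.003,0,0,0,1]
    - [-0.006,0,-0.008,0,0,0,1]
    - [-0.006,0,-0.013,0,0,0,1]

```text
time: 8.57
tool_pos: [620.9, 179.5, 88.8]
tcp_rot: [180.0, 0.0, 80.3]
ft_force: [-0.1, -2.3, -2.0]
finger_gap: -0.1
```

Call:
jog_arm:
  targets:
    - [-0.002,0,-0.01,0,0,0,1]
    - [-0.004,0,-0.03,0,0,0,1]
    - [-0.004,0,-0.06,0,0,0,1]
    - [-0.004,0,-0.09,0,0,0,1]
    - [-0.004,0,-0.12,0,0,0,1]

```text
time: 8.98
tool_pos: [619.3, 176.4, 209.5]
tcp_rot: [-179.9, -0.0, 80.3]
ft_force: [0.3, 1.4, 0.5]
finger_gap: 0.2
```

Call:
jog_arm:
  targets:
    - [-0.03,-0.03,-0.02,0,0,0,1]
    - [-0.06,-0.06,-0.02,0,0,0,1]
    - [-0.09,-0.09,-0.02,0,0,0,1]
    - [-0.12,-0.12,-0.02,0,0,0,1]
    - [-0.12,-0.12,-0.02,0,0,0,1]

```text
time: 9.4
tool_pos: [476.3, 76.0, 227.1]
tcp_rot: [-179.8, 0.1, 80.3]
ft_force: [-0.9, 0.0, -1.1]
finger_gap: -0.2
```

Run:
```python
from h import *
a=snap('top','t5')['pixels'][150:330,150:430,::-1]; b=snap('scene','s5')['pixels'][180:350,220:490,::-1]
cv2.imwrite('pics/a5.png',cv2.resize(a,(784,504),interpolation=2));cv2.imwrite('pics/b5.png',cv2.resize(b,None,fx=2.9,fy=2.9,interpolation=2))
s=r.sense();print(s['tool_pos'],s['ft_force'],s['time'])
```

```text
[480.21053777  77.51393099 228.72862099] [-0.34997626 -0.12779775  1.02312336] 9.5
```

View pics/a5.png

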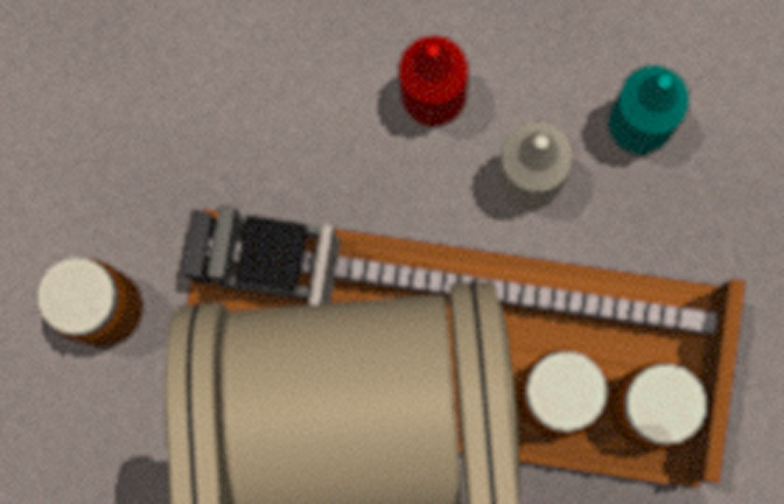

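View pics/b5.png

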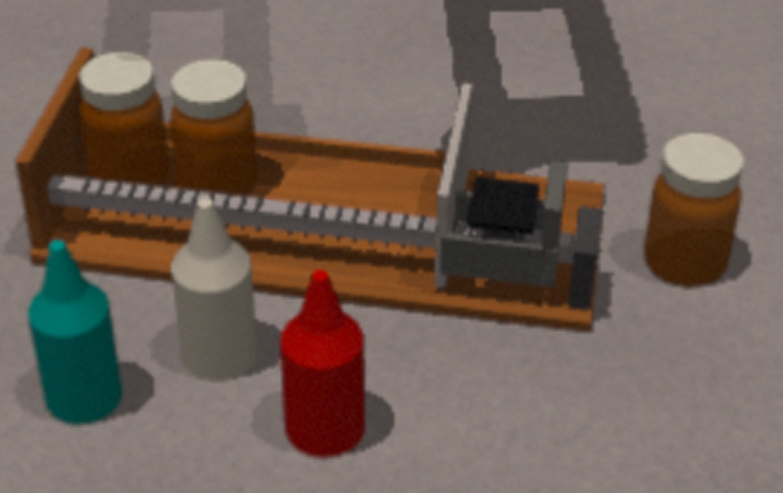

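The stop stands by the end block and the pad is up. All jars and bottles are upright. One numeric check before I hand in.

Run:
```python
from h import *
T=load('top0');V=load('t5')
p=onz(V,[(271/2.8+150,254/2.8+150)],85)[0]; d=p-onz(T,[(286.6,245.8)],85)[0]
e=onz(T,[(220.8,237.5)],68)[0]; u=np.array([.168,.986,0])
print('pad',p,'moved',d@u,'to block centre',(e-p)@u,'(60 expected)')
d=cv2.absdiff(T['pixels'],V['pixels'])
for n,(x,y) in dict(ja=(388,294),jb=(351,290),jc=(178,256),sauce=(343,207)).items():
    print(n,d[y-14:y+14,x-14:x+14].mean(), cv2.phaseCorrelate(*[cv2.cvtColor(s['pixels'][y-18:y+18,x-18:x+18],7).astype(np.float64) for s in(T,V)]))
print(np.round(r.sense()['qd'],2))
```

```text
pad [614.38712872 162.85592247  85.        ] moved 83.83669999841283 to block centre 57.98607275548085 (60 expected)
ja 4.436649659863946 ((0.11272580652390118, 0.15946608151437047), 0.9917197368186921)
jb 2.9523809523809526 ((-0.06242577089679102, -0.1369975687700098), 0.9218423108569825)
jc 2.877551020408163 ((-0.02204665696206831, -0.07260260919185413), 0.9771925475068157)
sauce 2.88265306122449 ((0.007921926307091098, 0.06558023153991854), 1.02233024231648)
[ 1.44  3.55 -4.35  0.4  -1.36  1.08]
```

Call:
jog_arm:
  targets:
    - [0,0,0,0,0,0,1]
    - [0,0,0,0,0,0,1]
    - [0,0,0,0,0,0,1]

```text
time: 9.75
tool_pos: [482.5, 78.8, 228.6]
tcp_rot: [180.0, -0.0, 80.4]
ft_force: [0.2, -0.1, 0.1]
finger_gap: -0.4
```

```bash
python3 -c "
from bench import r
print(r.hand_in())"
```

```text
the job is handed in; nothing more can be done
None
```

The stop is fully back at its end stop with the pad up, and I handed the job in at 9.75 s; the hand-in gives no verdict. I pressed the black pad about 8 mm with shut fingertips and, keeping it down, slid the stop back. At the end the fingertips stood hard against the lug at about 30 N. I then eased off, lifted straight up and moved clear.

Last checks:
- **Stop position:** the pad moved about 84 mm. It sits about 58 mm from the end block's centre, where fully back should give 60 mm, which is within the measuring error.
- **Pad:** it looks up again in the scene view. I judged this by eye and did not measure its height.
- **Jars and sauce bottle:** they shifted less than 0.2 pixel in the top view and all stand upright.
- **Robot:** the wrist force was near zero and the arm touched nothing.
- **Disagreement:** at the start the two cameras put the pad's x position about 8 mm apart (scene 609 mm, top 601 mm). I went by the top view and the bar's line, and the close wrist view and the press confirmed it.

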